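# Clamp down the crystal-ball plinth

## Robot

A 7-joint arm with a two-finger parallel gripper is mounted at the origin on the work surface. World frame = base frame: x ahead of the robot, y to its left, z up, the work surface at z = 0. Lengths are in m, angles in rad, forces in N, time in s.
With the tool pointing down it reaches from about 0.4 to 0.85 m from the base axis. Payload 10.4 kg.
Tool frame: the origin (TCP) lies between the finger pads; the fingertips stand 19 mm ahead of it and the grasp point (between the pads) is the TCP; z points along the fingers, y is the direction in which the jaws open and shut (so a half turn about z gives the same grasp; the last joint's range is limited). The gripper opens to 85 mm and grips with 20 to 120 N. Pads are 22 mm wide; open, the fingers measure 114 mm over their backs; the gripper's body (76 mm by 85 mm) begins 54 mm behind the grasp point. The pads swing forward as they close: fully open they stand 13 mm farther back than shut.
Start: joints at [1.143, 0.332, -0.065, 1.46, 0.022, 1.35, -0.088], TCP at [0.246, -0.574, 0.25] pointing down, gripper open.
Joint ranges: [-2.6, 2.6], [-0.5, 2.12], [-1.47, 1.34], [0.16, 2.42], [-1.27, 4.41], [0.06, 2.06], [-2.6, 2.6]. Speed limits (rad/s): [2.22, 2.22, 2.79, 2.79, 3.14, 3.14, 3.14].

## Interface

Orientations are given as a unit quaternion [x, y, z, w].
In Python, from workcell import manip gives the robot as it stands.
- The arm moves only by the shell command python3 -m jog 'ROWS' [FORCE]. ROWS is JSON, a list of rows, each an object with "offset": the shift along the tool's x, y, z as a fraction of full scale, a list of three; "rotation": the turn, a rotation vector about the tool's x, y, z as a fraction of full scale, a list of three; "fingers": the opening, from -1 (shut) to 1 (fully open), so that 0 is half open. A call has 1 to 8 rows; each row shifts and turns the commanded pose from where the row before left it, along the tool's axes as they then stand; what a row does not reach is not made up. Full scale, the value 1, is 0.15 m for a shift and 2 rad for a turn. A row lasts 1/8 s, in which the tool goes at most 62.5 mm and 10.7 degrees, less where a joint would pass 70% of its speed; a pose out of reach is approached as far as the arm can. A call with a number of a shift or a turn outside -1 to 1 is refused whole. A call with a gripper value outside its range is refused whole. The fingers move at their own pace and stop on an object; FORCE is the grip in N (left out, the last holds). Time passes only in rows, so rows that do not move let the fingers close. It gives the time, the measured TCP pose, the force and the opening at its end, in the units of the state.
- manip.get_obs(): the state, without advancing time (a new reading comes with each control period).
- manip.camera(name): name is "side" or "top"; returns the picture (384x512x3 uint8, red, green, blue); there is no depth.
- manip.camera_info(name): a dict with "mtx" (3x3 intrinsics, pixels), "xyz" and "rotation" of the camera in the world. Camera axes: x right, y down, z forward; pixel columns grow to the right and rows downward; lengths in m; the calibration is good to about 2 mm. A picture is of the moment at which its call begins. camera_info takes no time and is no camera call.
- manip.hand_in(): hands the job in, once; it reports no verdict.
Trained networks look in the newest picture that a camera, given by its name, has taken for a name from the list of things; names that differ only in an ending like _2 or _b are one class to them, and where a whole thing is asked for, a point or a joint stands for the part that bears it (a point fixed in the world has none). Each returns a list of dicts, best first, with "conf" (0 to 1); they miss things now and then, are a little off and sometimes report something else, mostly with a low value. They report only what shows in the picture. A call takes as long as a camera call. They do not tell look-alikes from the thing itself.
- manip.recognise(camera, query): "bbox" ([left, top, right, bottom] in pixels, round what is visible of it).
The state is a dict: "clock": time; "joint_pos": joint angles; "joint_velocities": joint speeds; "tau": joint torques, N m; "position": TCP position; "ee_rot": TCP orientation; "ft_force": force on the tool from outside, world axes, zero at the start; "torque": the same for the moment, N m; "grip_width": opening from 0.0 (shut) to 1.0 (fully open).
Only numpy, scipy, OpenCV 4.12 (cv2) and the standard library are available. Lean on these libraries where they do the work, as an engineer would, in place of code of your own. Each camera call takes 0.05 s, during which the arm holds its last target. There are 200 camera calls.

## Task

Push the black plinth with the crystal ball fully home into the corner of its grey hold-down clamp, flat against both the back stop and the side stop, pushing on the plinth and never touching the crystal. Then turn the brass thumbscrew clockwise until it seats, back it off a quarter turn so the rubber pad holds the plinth without straining it, and finish still gripping the thumbscrew's knob there, so that it cannot creep before the lock screw is set. Leave the other things on the table where they are.

Things in the scene. Friction and masses are not known exactly. Their poses are not given: they have to be found in the camera images.
- plinth: Loose black lacquered plinth with gold lines, 120 (own x) x 190 (own y) x 30 mm tall, 0.5 to 0.9 kg in all; too wide to grasp, pushed along the table by its sides. Origin: centre of its underside. Centre of mass near x 0, y -8 mm. A red felt spot, 28 mm across, on its top at x +25, y +60 mm comes under the clamp's pad when it is home.
- crystal_ball: Clear crystal ball, 50 mm across, in a brass cup fixed to the plinth at its x 0, y -35 mm; origin at the ball's centre, 61 mm above the plinth's underside (top 86 mm above the table). Not to be touched.
- clamp: Grey iron hold-down clamp, screwed to the table. Origin: on the table, on the axis of its vertical thumbscrew. Back and side stops form a corner, open towards its -x and -y. With the plinth home its origin is at clamp x -25, y -60 mm, axes parallel. Flanges 5 mm thick behind the stops reach to x +78 and y +68 mm.
- back_stop (a point): Top edge of the back stop's flat face, level with the middle of the plinth when home: the face lies at clamp x +35 mm, from y -117 to +43, 18 mm tall. The plinth's +x side (190 mm long) rests flat against it.
- side_stop (a point): Top edge of the side stop's flat face: the face lies at clamp y +35 mm, from x -45 to +35, 18 mm tall. The plinth's +y end (120 mm long) rests flat against it.
- clamp_nose (a point): Nose of the clamp's arm, top edge, at clamp x -18, y 0, 59 mm above the table. The arm is 28 mm wide (36 round the screw), 12 mm thick, its underside 47 mm above the table, and runs back over the corner to a column at x +46 to +78, y -15 to +15 mm, of the same height. A small lock screw sticks 7 mm out of the nose.
- knob: Knurled round brass head of the thumbscrew, 32 mm across, 24 mm tall, red index line on top; origin at the head's centre, on the screw axis. Screwed down it sinks 8 mm per turn (1.27 mm per rad). Seated, its origin is 79 mm above the table, its underside 8 mm above the arm (a 20 mm collar between). Gripped from above at any yaw, with the fingertips staying above the arm.
- thumbscrew (a joint): Turn of the thumbscrew, rad, growing clockwise seen from above (screwing down). It starts between 0.6 and 2.1. At 6.0 the collar lands on the arm: the screw is seated against a hard stop. It turns stiffly (about 0.04 N m) and stays where it is left.
- pad: Rubber-cushioned pad, 22 mm across, at the screw's foot under the arm; it does not turn. Its underside is 15 mm below its origin and at the start 2 to 4 mm above the plinth's top height. It meets the plinth about 2.4 rad before the seat, then the cushion gives: about 12 N at the seat, about 4 N a quarter turn before it.
- bowl: Bystander, loose: brass singing bowl, 90 mm across, 50 mm tall; origin at the centre of its underside. To be left alone.
- hex_key: Bystander, loose: black L-shaped hex key, 85 x 25 mm, 6 mm thick, lying flat; origin at the centre of its underside. To be left alone.
- cup: Bystander, loose: white ceramic cup, 64 mm across, 45 mm tall; origin at the centre of its underside. To be left alone.
- flask: Bystander, loose: white ceramic flask, 60 mm across, 140 mm tall; origin at the centre of its underside. To be left alone.
- wood_drum: Bystander, loose: round red-brown wooden drum, 100 mm across, 72 mm tall; origin at the centre of its underside. To be left alone.
Things that resemble listed ones, but are neither listed nor needed, are in the scene too. What is shaped like the plinth but green or turquoise is not meant.

How it is judged:
By the outcome, as a careful person would: the job done as asked, in the order asked, and still so for the second after the job is handed in, while the arm keeps its last pose, push and grip.
It also fails if it takes over 67 s, if anything falls off the work surface, if the arm or the gripper's body presses on something with over 40 N, if the wrist force passes 120 N, or if a joint passes its speed limit or range.

## Working session

There is one attempt and no reset: what is moved stays moved. The work goes in short steps, Python scripts to look and compute and a shell command to move; the robot and the scene stay as the last step left them, time stands still between calls to the robot, and variables do not carry over. Pictures are saved under pics/ and viewed, about 8 in all and at most 12, crops included, and the job is handed in when it is done.

```bash
mkdir -p pics
cat > h.py <<'E'
import numpy as np,cv2,json
from workcell import manip
from scipy.spatial.transform import Rotation as R
def cam(n):
    i=manip.camera_info(n); K=np.array(i["mtx"]); r=np.array(i["rotation"])
    if r.shape!=(3,3): r=R.from_quat(r).as_matrix()
    return K,np.array(i["xyz"]),r
def proj(n,p):
    K,t,r=cam(n); q=(np.atleast_2d(p)-t)@r@K.T; return q[:,:2]/q[:,2:]
def ray(n,uv):
    K,t,r=cam(n); d=r@np.linalg.solve(K,[*uv,1.]); return t,d/np.linalg.norm(d)
def onz(n,uv,z):
    t,d=ray(n,uv); return t+d*(z-t[2])/d[2]
def snap(n,f=None):
    im=manip.camera(n)[:,:,::-1].copy()
    if f: cv2.imwrite(f,im)
    return im
E
python3 - <<'E'
from h import *
o=manip.get_obs(); print({k:np.round(v,3).tolist() for k,v in o.items()})
ims=[]
for c in("top","side"):
    im=snap(c,f"pics/{c}0.png"); ims.append(im)
    K,t,r=cam(c); print(c,K.round(1).tolist(),t.round(3),r.round(3).tolist())
    for q in("plinth","crystal_ball","clamp","knob","pad","clamp_nose"):
        print(q,[(np.round(d["bbox"]).tolist(),round(d["conf"],2)) for d in manip.recognise(c,q)][:4])
cv2.imwrite("pics/top0b.png",cv2.resize(ims[0],(800,600),interpolation=cv2.INTER_CUBIC))
cv2.imwrite("pics/side0b.png",cv2.resize(ims[1],(800,600),interpolation=cv2.INTER_CUBIC))
E
```

```text
{'clock': 0.0, 'joint_pos': [1.143, 0.333, -0.065, 1.461, 0.022, 1.35, -0.088], 'joint_velocities': [0.001, 0.001, -0.001, -0.001, 0.002, -0.0, 0.001], 'tau': [0.001, -62.545, 0.049, -39.159, 0.016, 0.01, -0.0], 'position': [0.246, -0.574, 0.25], 'ee_rot': [0.98, 0.201, -0.0, -0.001], 'ft_force': [0.077, 0.192, -0.044], 'torque': [-0.009, 0.001, 0.017], 'grip_width': 0.999}
top [[469.3, 0.0, 255.2], [0.0, 469.3, 193.8], [0.0, 0.0, 1.0]] [0.232 0.019 1.427] [[-0.026, -0.983, 0.18], [-1.0, 0.026, 0.001], [-0.006, -0.18, -0.984]]
plinth [([186.0, 207.0, 242.0, 282.0], 0.71), ([365.0, 250.0, 439.0, 320.0], 0.71), ([322.0, 179.0, 371.0, 243.0], 0.57)]
crystal_ball [([256.0, 156.0, 271.0, 175.0], 0.77), ([341.0, 213.0, 357.0, 227.0], 0.73), ([209.0, 248.0, 225.0, 259.0], 0.57), ([391.0, 281.0, 409.0, 304.0], 0.5)]
clamp [([205.0, 119.0, 263.0, 162.0], 0.59)]
knob [([218.0, 134.0, 228.0, 144.0], 0.49)]
pad []
clamp_nose [([200.0, 120.0, 262.0, 164.0], 0.59)]
side [[465.8, 0.0, 260.7], [0.0, 465.8, 185.2], [0.0, 0.0, 1.0]] [0.012 1.062 1.109] [[-0.922, -0.244, 0.299], [-0.386, 0.625, -0.678], [-0.021, -0.741, -0.671]]
plinth [([246.0, 219.0, 314.0, 256.0], 0.88), ([267.0, 139.0, 325.0, 172.0], 0.82), ([340.0, 126.0, 393.0, 165.0], 0.82), ([208.0, 169.0, 261.0, 219.0], 0.78)]
crystal_ball [([285.0, 220.0, 301.0, 238.0], 0.58), ([231.0, 172.0, 245.0, 186.0], 0.49)]
clamp [([176.0, 183.0, 210.0, 227.0], 0.82)]
knob []
pad []
clamp_nose [([180.0, 182.0, 210.0, 225.0], 0.66)]
```

View pics/top0b.png

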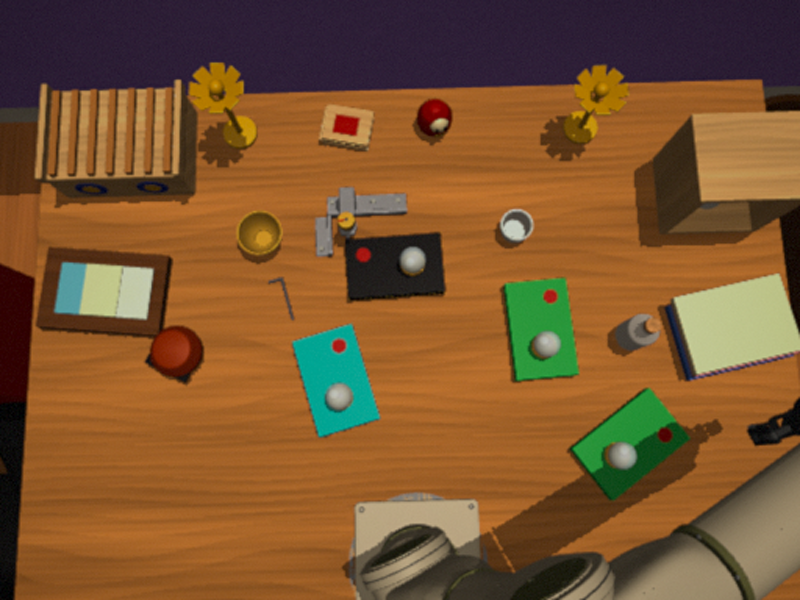

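View pics/side0b.png

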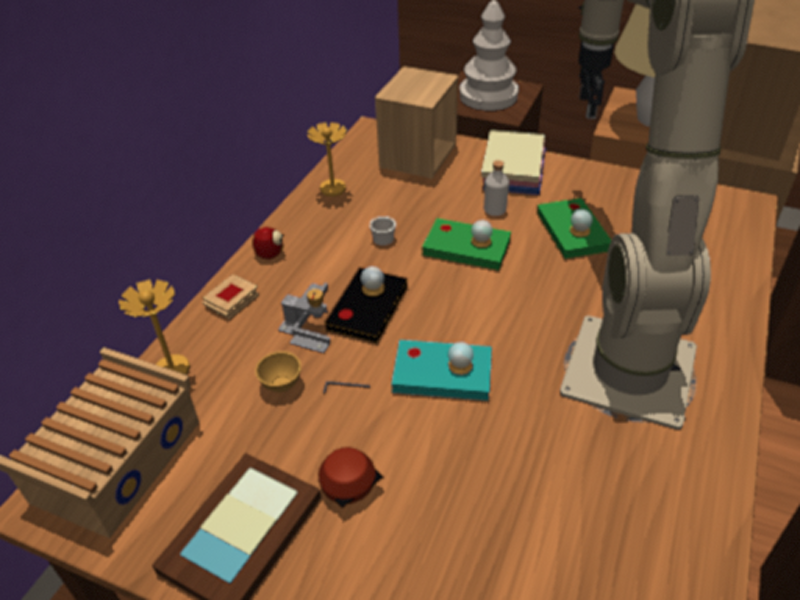

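The black plinth is at top (253,170), with its red spot towards +y and the clamp just ahead of it with the knob at top (222,139). The look-alikes are turquoise at (215,243), green at (346,211) and green at (403,284). Only the black one fits the description. I'll confirm with an enlarged crop of both views.

Run:
```python
from h import *
a=cv2.imread("pics/top0.png")[110:200,190:300]; b=cv2.imread("pics/side0.png")[160:250,165:275]
cv2.imwrite("pics/crop0.png",np.hstack([cv2.resize(x,(400,327),interpolation=cv2.INTER_CUBIC) for x in(a,b)]))
# plinth: dark in top
im=cv2.imread("pics/top0.png"); 
m=np.zeros(im.shape[:2],np.uint8); s=im[140:200,215:292]; m[140:200,215:292]=(s.max(2)<60)*255
m=cv2.morphologyEx(m,cv2.MORPH_CLOSE,np.ones((5,5)))
c=max(cv2.findContours(m,0,2)[0],key=cv2.contourArea); print(cv2.minAreaRect(c),cv2.boundingRect(c))
c=cv2.convexHull(c)[:,0]
P=np.array([onz("top",p,.03)[:2] for p in c],np.float32); r=cv2.minAreaRect(P*1000); print(r, cv2.boxPoints(r).round(0).tolist())
# red spot
hs=cv2.cvtColor(im,cv2.COLOR_BGR2HSV)
for n,img,(y0,y1,x0,x1) in(("top",im,(150,180,222,245)),("side",cv2.imread("pics/side0.png"),(190,215,205,235))):
    s=img[y0:y1,x0:x1].astype(int); mm=(s[...,2]>100)&(s[...,1]<50)&(s[...,0]<60); ys,xs=np.nonzero(mm)
    uv=(xs.mean()+x0,ys.mean()+y0); print(n,"spot",uv,len(xs),onz(n,uv,.03).round(4))
def tri(a,b):
    (t1,d1),(t2,d2)=ray("top",a),ray("side",b)
    A=np.stack([d1,-d2],1); s=np.linalg.lstsq(A,t2-t1,rcond=None)[0]; p,q=t1+s[0]*d1,t2+s[1]*d2
    return ((p+q)/2).round(4),np.linalg.norm(p-q).round(4)
print("knob",tri((222.5,138.5),(202,189)))
```

```text
((251.19309997558594, 166.7827606201172), (46.56656265258789, 62.3040657043457), 86.633544921875) (219, 145, 65, 47)
((571.7333984375, 30.998428344726562), (146.27474975585938, 190.97698974609375), 1.895424246788025) [[495.0, 124.0], [502.0, -67.0], [648.0, -62.0], [642.0, 129.0]]
top spot (np.float64(232.06060606060606), np.float64(162.74242424242425)) 66 [0.5854 0.0888 0.03  ]
side spot (np.float64(220.6315789473684), np.float64(200.60526315789474)) 38 [0.5882 0.0907 0.03  ]
knob (array([0.6437, 0.1124, 0.0838]), np.float64(0.006))
```

View pics/crop0.png

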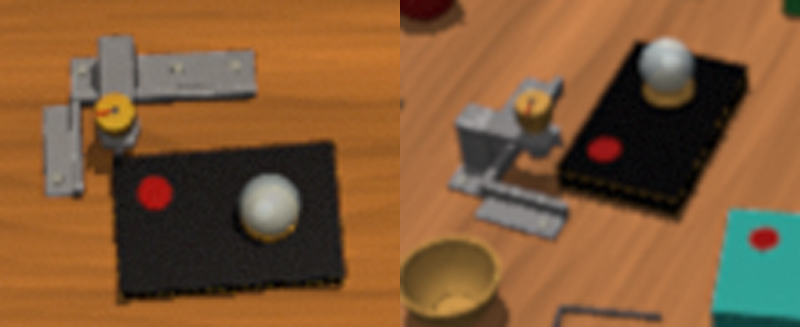

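Confirmed: black lacquer with gold lines and a red spot, facing the grey clamp's corner. Next I fit the poses of the clamp, the plinth and the neighbouring things.

```bash
cat > fit.py <<'E'
from h import *
from scipy.optimize import least_squares
def T(p,q): # p=[x,y,yaw], q local mm
    q=np.array(q,float)/1000; c,s=np.cos(p[2]),np.sin(p[2])
    return np.c_[p[0]+c*q[:,0]-s*q[:,1],p[1]+s*q[:,0]+c*q[:,1],q[:,2]]
S=400/110
def top(u,v): return (u/S-.4+190,v/S-.4+110)
def side(u,v): return ((u-400)/S-.4+165,v/S-.4+160)
def fit(q,obs,p0):
    f=lambda p: np.concatenate([(proj(n,T(p,[a]))[0]-o) for a,(n,o) in zip(q,obs)])
    r=least_squares(f,p0,loss="soft_l1"); print(r.x.round(4),r.fun.reshape(-1,2).round(1).tolist()); return r.x
E
python3 - <<'E'
from fit import *
q=[(78,15,59),(78,-15,59),(78,-117,5),(-45,68,5),(35,-117,18),(-45,35,18)]
o=[("top",top(*a)) for a in[(98,37),(134,37),(255,50),(44,196),(256,90),(80,192)]]
pc=fit(q,o,[.64,.11,0.])
q=[(60,95,30),(60,-95,30),(-60,95,0),(-60,-95,0),(25,60,30),(0,-35,61)]
o=[("top",a) for a in[top(112,158),top(333,143),top(122,299),top(345,284),(232.06,162.74),top(268,207)]]
o+=[("side",side(604,150)),("side",side(667,66))]; q+=[(25,60,30),(0,-35,61)]
pp=fit(q,o,[.57,.03,0.])
for n in("top","side"): print(n,"knob@87-100",proj(n,T(pc,[(0,0,91),(0,0,97)])).round(1).tolist())
c,s=np.cos(pc[2]),np.sin(pc[2]); d=pp[:2]-pc[:2]; print("plinth in clamp",np.round([c*d[0]+s*d[1],-s*d[0]+c*d[1]],4)*1000, np.degrees(pp[2]-pc[2]))
for n in("top","side"):
    im=cv2.imread(f"pics/{n}0.png"); B=(190,110) if n=="top" else(165,160)
    z=cv2.resize(im[B[1]:B[1]+90,B[0]:B[0]+110],(440,360),interpolation=cv2.INTER_CUBIC)
    def pl(p,L,col):
        a=(proj(n,T(p,L))-B+.4)*4; cv2.polylines(z,[a.round().astype(int)],True,col,1)
    for h in(0,30): pl(pp,[(60,95,h),(60,-95,h),(-60,-95,h),(-60,95,h)],(0,255,0))
    pl(pc,[(35,-117,18),(35,35,18),(-45,35,18)],(0,255,255)); pl(pc,[(46,15,59),(78,15,59),(78,-15,59),(46,-15,59)],(255,0,255))
    for h in(67,91): pl(pc,[(16*np.cos(t),16*np.sin(t),h+6) for t in np.linspace(0,6.2,20)],(255,0,0))
    cv2.imwrite(f"pics/o_{n}.png",z)
cv2.imwrite("pics/ov0.png",np.hstack([cv2.resize(cv2.imread(f"pics/o_{n}.png"),(400,327)) for n in("top","side")]))
print("turq top pts",[onz("top",p,.03).round(3)[:2].tolist() for p in[(187,220),(226,208),(242,268),(205,278)]],"hex",onz("top",(187,203),0).round(3),onz("top",(181,179),0).round(3))
E
```

```text
[0.6374 0.1169 0.0159] [[-0.2, -0.3], [-0.3, -0.7], [-0.2, 0.1], [0.2, 0.2], [0.1, 1.0], [0.5, -0.2]]
[0.5634 0.0283 0.0448] [[-0.6, -0.6], [0.3, -0.8], [-0.3, 0.6], [-0.4, 0.4], [-0.2, -0.1], [0.2, -0.5], [0.8, -0.3], [0.6, -0.4]]
top knob@87-100 [[221.2, 140.9], [221.0, 140.3]]
side knob@87-100 [[202.0, 188.5], [201.8, 187.1]]
plinth in clamp [-75.3 -87.4] 1.6546291442301961
turq top pts [[0.412, 0.227], [0.446, 0.109], [0.266, 0.065], [0.24, 0.174]] hex [0.469 0.231 0.   ] [0.545 0.25  0.   ]
```

View pics/ov0.png

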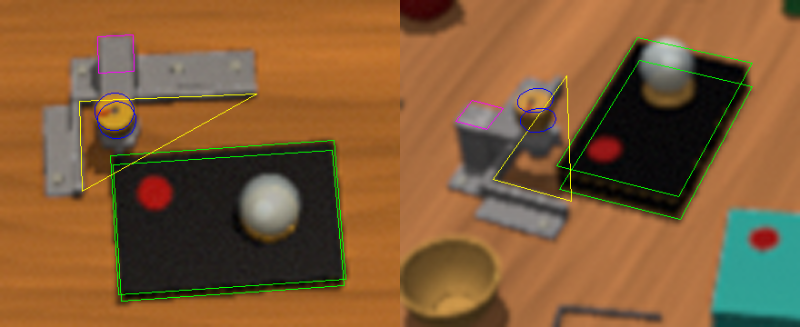

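The fit overlay matches to about 2 mm. In the clamp frame the plinth is at (-75,-87) mm and needs +50 in x, +27 in y and -1.7° of turn. I'll turn the tool so its x lies along clamp +y and its y along clamp +x, with the fingers shut.

```bash
python3 -m jog '[{"offset":[0,0,0],"rotation":[0,0,-0.084],"fingers":-1},{"offset":[0,0,0],"rotation":[0,0,-0.084],"fingers":-1},{"offset":[0,0,0],"rotation":[0,0,-0.084],"fingers":-1},{"offset":[0,0,0],"rotation":[0,0,-0.084],"fingers":-1},{"offset":[0,0,0],"rotation":[0,0,-0.084],"fingers":-1},{"offset":[0,0,0],"rotation":[0,0,-0.084],"fingers":-1},{"offset":[0,0,0],"rotation":[0,0,-0.084],"fingers":-1}]' 40
cat > go.py <<'E'
import sys
from h import *
# go.py X Y Z [clampframe dx..]: shift in tool axes (units of full scale) to world target
t=np.array([float(a) for a in sys.argv[1:4]]); o=manip.get_obs(); r=R.from_quat(o["ee_rot"])
d=r.inv().apply(t-o["position"])/.15; m=r.as_matrix()
print("off",d.round(3),"yaw",np.arctan2(m[1,0],m[0,0]).round(4),"zax",m[:,2].round(3),"pos",np.round(o["position"],4),"j",np.round(o["joint_pos"],2),"F",np.round(o["ft_force"],1),"M",np.round(o["torque"],2),"t",o["clock"])
E
python3 go.py .470 .023 .25
```

```text
clock: 1.58
position: [0.2461, -0.5745, 0.2503]
ee_rot: [0.702, 0.713, -0.0, 0.0]
ft_force: [-0.4, 0.8, 0.2]
grip_width: -0.0
off [3.960e+00 1.554e+00 2.000e-03] yaw 1.5863 zax [ 0. -0. -1.] pos [ 0.2461 -0.5745  0.2503] j [ 1.27  0.34 -0.22  1.45  0.08  1.36  1.06] F [-0.4  0.8  0.2] M [ 0.01 -0.03  0.01] t 1.575
```

```bash
python3 -m jog '[{"offset":[0.36,0.141,0],"rotation":[0,0,0],"fingers":-1},{"offset":[0.36,0.141,0],"rotation":[0,0,0],"fingers":-1},{"offset":[0.36,0.141,0],"rotation":[0,0,0],"fingers":-1},{"offset":[0.36,0.141,0],"rotation":[0,0,0],"fingers":-1},{"offset":[0.36,0.141,0],"rotation":[0,0,0],"fingers":-1},{"offset":[0.36,0.141,0],"rotation":[0,0,0],"fingers":-1},{"offset":[0.36,0.141,0],"rotation":[0,0,0],"fingers":-1},{"offset":[0.36,0.141,0],"rotation":[0,0,0],"fingers":-1}]'
python3 go.py .470 .023 .037
```

```text
clock: 2.58
position: [0.4115, -0.1391, 0.2507]
ee_rot: [0.704, 0.711, -0.0, 0.001]
ft_force: [0.9, 0.2, -0.2]
grip_width: -0.007
off [1.078 0.4   1.424] yaw 1.5806 zax [ 0.001 -0.001 -1.   ] pos [ 0.4115 -0.1391  0.2507] j [ 0.88 -0.07 -0.62  1.9  -0.04  1.3   0.28] F [ 0.9  0.2 -0.2] M [ 0.02 -0.06  0.03] t 2.575
```

```bash
python3 -m jog '[{"offset":[0.36,0.133,0],"rotation":[0,0,0],"fingers":-1},{"offset":[0.36,0.133,0],"rotation":[0,0,0],"fingers":-1},{"offset":[0.36,0.133,0.2],"rotation":[0,0,0],"fingers":-1},{"offset":[0,0,0.36],"rotation":[0,0,0],"fingers":-1},{"offset":[0,0,0.36],"rotation":[0,0,0],"fingers":-1},{"offset":[0,0,0.3],"rotation":[0,0,0],"fingers":-1},{"offset":[0,0,0.2],"rotation":[0,0,0],"fingers":-1},{"offset":[0,0,0],"rotation":[0,0,0],"fingers":-1}]'
python3 go.py .470 .023 .037
```

```text
clock: 3.58
position: [0.4671, 0.0199, 0.037]
ee_rot: [0.703, 0.711, -0.001, -0.002]
ft_force: [0.4, -0.4, 0.9]
grip_width: 0.002
off [ 0.021  0.02  -0.   ] yaw 1.5812 zax [-0.004  0.001 -1.   ] pos [0.4671 0.0199 0.037 ] j [ 0.57  0.34 -0.78  2.04  0.31  0.88 -0.38] F [ 0.4 -0.4  0.9] M [0.01 0.03 0.01] t 3.575
```

```bash
python3 -m jog '[{"offset":[0.02,0.07,0],"rotation":[0,0,0],"fingers":-1},{"offset":[0,0.07,0],"rotation":[0,0,0],"fingers":-1},{"offset":[0,0.06,0],"rotation":[0,0,0],"fingers":-1},{"offset":[0,0.06,0],"rotation":[0,0,0],"fingers":-1},{"offset":[0,0.06,0],"rotation":[0,0,0],"fingers":-1},{"offset":[0,0.05,0],"rotation":[0,0,0],"fingers":-1},{"offset":[0,0,0],"rotation":[0,0,0],"fingers":-1}]'
python3 go.py .54 .023 .037
python3 - <<'E'
from h import *
a=snap("top","pics/top1.png")[110:200,190:300]; b=snap("side","pics/side1.png")[160:250,165:275]
cv2.imwrite("pics/crop1.png",np.hstack([cv2.resize(x,(400,327),interpolation=cv2.INTER_CUBIC) for x in(a,b)]))
E
```

```text
clock: 4.45
position: [0.5244, 0.0235, 0.0395]
ee_rot: [0.704, 0.711, -0.001, 0.0]
ft_force: [-8.5, -0.7, 12.2]
grip_width: -0.002
off [-0.004  0.104  0.017] yaw 1.5809 zax [-0.001 -0.001 -1.   ] pos [0.5244 0.0235 0.0395] j [ 0.5   0.45 -0.74  1.9   0.38  0.93 -0.41] F [-8.5 -0.7 12.2] M [-0.08  1.6   0.04] t 4.45
```

View pics/crop1.png

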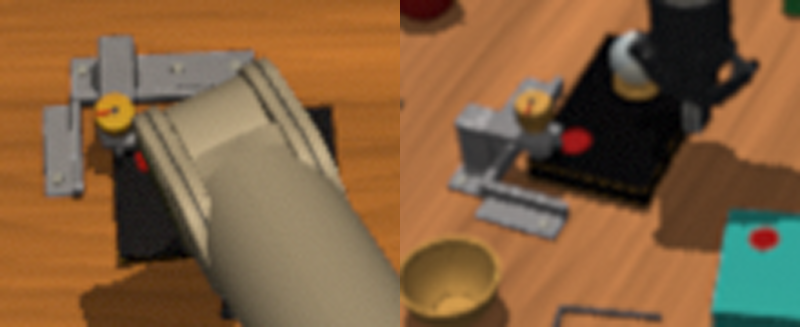

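The plinth followed the push, and its red spot is now at crop (140,160). The 12 N upward force and the view suggest the sloped finger back is riding on the plinth's edge and sits close to the ball. I'll back off and turn 90° so the flat finger flanks push and the knuckles lie along y.

```bash
python3 -m jog '[{"offset":[0,-0.15,0],"rotation":[0,0,0],"fingers":-1},{"offset":[0,0,0],"rotation":[0,0,-0.088],"fingers":-1},{"offset":[0,0,0],"rotation":[0,0,-0.088],"fingers":-1},{"offset":[0,0,0],"rotation":[0,0,-0.088],"fingers":-1},{"offset":[0,0,0],"rotation":[0,0,-0.088],"fingers":-1},{"offset":[0,0,0],"rotation":[0,0,-0.088],"fingers":-1},{"offset":[0,0,0],"rotation":[0,0,-0.088],"fingers":-1},{"offset":[0,0,0],"rotation":[0,0,-0.088],"fingers":-1}]'
python3 -m jog '[{"offset":[0,0,0],"rotation":[0,0,-0.088],"fingers":-1},{"offset":[0,0,0],"rotation":[0,0,-0.088],"fingers":-1},{"offset":[0,0,0],"rotation":[0,0,0],"fingers":-1}]'
python3 go.py .54 .030 .034
cat > pl.py <<'E'
import sys
from fit import *
C=[.6374,.1169,.0159]
def spot(n,img,box):
    y0,y1,x0,x1=box; s=img[y0:y1,x0:x1].astype(int); mm=(s[...,2]>100)&(s[...,1]<50)&(s[...,0]<60); ys,xs=np.nonzero(mm)
    return (xs.mean()+x0,ys.mean()+y0),len(xs)
for n,box in(("top",(140,185,215,250)),("side",(180,215,200,235))):
    im=snap(n,f"pics/{n}_last.png")
    try:
        uv,k=spot(n,im,box); w=onz(n,uv,.03); d=w[:2]-C[:2]; c,s=np.cos(C[2]),np.sin(C[2]); print(n,k,np.round(uv,1),"spot in clamp mm",np.round([1000*(c*d[0]+s*d[1]),1000*(-s*d[0]+c*d[1])],1))
    except Exception as e: print(n,"none")
E
python3 pl.py
```

```text
clock: 5.55
position: [0.5026, 0.0228, 0.0391]
ee_rot: [0.161, 0.987, 0.0, 0.001]
ft_force: [0.0, 0.7, -0.7]
grip_width: -0.0
clock: 5.92
position: [0.5024, 0.0229, 0.0389]
ee_rot: [-0.011, 1.0, 0.0, 0.0]
ft_force: [0.1, 0.1, 0.7]
grip_width: -0.004
off [-0.252  0.042  0.033] yaw -3.1203 zax [ 0.001  0.    -1.   ] pos [0.5024 0.0229 0.0389] j [ 0.77  0.54 -1.06  1.95  0.57  0.99  1.03] F [0.1 0.1 0.7] M [ 0.03 -0.03 -0.02] t 5.925
top 23 [231.  150.4] spot in clamp mm [-13.2 -25.4]
side 36 [212.9 198.4] spot in clamp mm [-20.5 -26. ]
```

```bash
python3 -m jog '[{"offset":[-0.05,0,0.033],"rotation":[0,0,0],"fingers":-1},{"offset":[-0.05,0,0],"rotation":[0,0,0],"fingers":-1},{"offset":[-0.05,0,0],"rotation":[0,0,0],"fingers":-1},{"offset":[-0.04,0,0],"rotation":[0,0,0],"fingers":-1},{"offset":[-0.03,0,0],"rotation":[0,0,0],"fingers":-1},{"offset":[0,0,0],"rotation":[0,0,0],"fingers":-1}]'
python3 go.py .54 .030 .034;python3 pl.py
```

```text
clock: 6.78
position: [0.5344, 0.0241, 0.0333]
ee_rot: [-0.012, 1.0, 0.0, -0.0]
ft_force: [-2.0, 0.6, 1.5]
grip_width: 0.003
off [-0.038  0.038 -0.005] yaw -3.1182 zax [-0.001  0.    -1.   ] pos [0.5344 0.0241 0.0333] j [ 0.71  0.61 -1.02  1.87  0.61  1.02  1.02] F [-2.   0.6  1.5] M [ 0.09  0.53 -0.01] t 6.775
top 0 [nan nan] spot in clamp mm [nan nan]
side 25 [211.5 197.5] spot in clamp mm [-14.2 -28.3]pl.py:6: RuntimeWarning: Mean of empty slice.
  return (xs.mean()+x0,ys.mean()+y0),len(xs)
  ret = ret.dtype.type(ret / rcount)
```

```bash
python3 -m jog '[{"offset":[-0.04,0,0],"rotation":[0,0,0],"fingers":-1},{"offset":[-0.04,0,0],"rotation":[0,0,0],"fingers":-1},{"offset":[0,0,0],"rotation":[0,0,0],"fingers":-1}]'
python3 -m jog '[{"offset":[-0.02,0,0],"rotation":[0,0,0],"fingers":-1},{"offset":[-0.01,0,0],"rotation":[0,0,0],"fingers":-1}]'
python3 go.py .54 .030 .034;python3 pl.py 2>&1 | grep -v -i warn
```

```text
clock: 7.25
position: [0.5449, 0.0241, 0.0329]
ee_rot: [-0.012, 1.0, -0.0, -0.002]
ft_force: [-10.9, -1.7, 5.7]
grip_width: 0.002
clock: 7.5
position: [0.5452, 0.0242, 0.0326]
ee_rot: [-0.012, 1.0, -0.002, -0.006]
ft_force: [-38.5, -3.2, 30.3]
grip_width: -0.003
off [ 0.034  0.039 -0.009] yaw -3.1174 zax [-0.013 -0.003 -1.   ] pos [0.5452 0.0242 0.0326] j [ 0.68  0.63 -1.01  1.83  0.62  1.04  1.02] F [-38.5  -3.2  30.3] M [-0.74  8.    0.02] t 7.5
  return (xs.mean()+x0,ys.mean()+y0),len(xs)
  ret = ret.dtype.type(ret / rcount)
top 0 [nan nan] spot in clamp mm [nan nan]
side 7 [210.1 196.6] spot in clamp mm [ -8.  -30.7]
```

X-contact reached at TCP x = 0.545, where the model predicts 0.543. Next I move round to the -y end.

```bash
python3 -m jog '[{"offset":[0.1,0,0],"rotation":[0,0,0],"fingers":-1},{"offset":[0.1,0,0],"rotation":[0,0,0],"fingers":-1},{"offset":[0,0,-0.3],"rotation":[0,0,0],"fingers":-1},{"offset":[0,0,-0.3],"rotation":[0,0,0.088],"fingers":-1},{"offset":[0,0,0],"rotation":[0,0,0.088],"fingers":-1},{"offset":[0,0,0],"rotation":[0,0,0.088],"fingers":-1},{"offset":[0,0,0],"rotation":[0,0,0.088],"fingers":-1},{"offset":[0,0,0],"rotation":[0,0,0.088],"fingers":-1}]'
python3 -m jog '[{"offset":[0,0,0],"rotation":[0,0,0.088],"fingers":-1},{"offset":[0,0,0],"rotation":[0,0,0.088],"fingers":-1},{"offset":[0,0,0],"rotation":[0,0,0.088],"fingers":-1},{"offset":[0,0,0],"rotation":[0,0,0.088],"fingers":-1},{"offset":[0,0,0],"rotation":[0,0,0],"fingers":-1}]'
python3 go.py .618 -.105 .034;python3 pl.py 2>&1 | grep -v -i warn
```

```text
clock: 8.6
position: [0.5219, 0.0234, 0.1239]
ee_rot: [0.418, 0.908, 0.0, 0.001]
ft_force: [0.5, -0.6, 0.2]
grip_width: 0.003
clock: 9.22
position: [0.5217, 0.0235, 0.1239]
ee_rot: [0.703, 0.711, 0.0, 0.001]
ft_force: [-0.0, -0.1, -0.6]
grip_width: 0.002
off [-0.864  0.631  0.601] yaw 1.5821 zax [ 0.002 -0.    -1.   ] pos [0.5217 0.0235 0.1239] j [ 0.6   0.33 -0.84  1.85  0.28  1.08 -0.34] F [-0.  -0.1 -0.6] M [ 0.02 -0.09  0.04] t 9.225
top 1 [228. 148.] spot in clamp mm [ -5.2 -16.3]
side 8 [210.  196.8] spot in clamp mm [ -7.9 -29.8]
```

```bash
python3 -m jog '[{"offset":[-0.3,0,0],"rotation":[0,0,0],"fingers":-1},{"offset":[-0.3,0,0],"rotation":[0,0,0],"fingers":-1},{"offset":[-0.24,0.03,0],"rotation":[0,0,0],"fingers":-1},{"offset":[0,0.3,0],"rotation":[0,0,0],"fingers":-1},{"offset":[0,0.3,0],"rotation":[0,0,0],"fingers":-1},{"offset":[0,0,0.3],"rotation":[0,0,0],"fingers":-1},{"offset":[0,0,0.25],"rotation":[0,0,0],"fingers":-1},{"offset":[0,0,0.05],"rotation":[0,0,0],"fingers":-1}]'
python3 go.py .618 -.05 .034;python3 pl.py 2>&1 | grep -v -i warn
```

```text
clock: 10.32
position: [0.6153, -0.1014, 0.031]
ee_rot: [0.703, 0.712, -0.001, -0.002]
ft_force: [-0.6, -0.1, 0.3]
grip_width: 0.002
off [ 0.343  0.022 -0.02 ] yaw 1.5834 zax [-0.004  0.001 -1.   ] pos [ 0.6153 -0.1014  0.031 ] j [ 0.61  0.64 -0.69  1.64  0.46  1.03 -0.21] F [-0.6 -0.1  0.3] M [ 0.01 -0.07 -0.04] t 10.325
top 63 [231.9 146.8] spot in clamp mm [ -1.9 -28.4]
side 7 [210.1 196.6] spot in clamp mm [ -8.  -30.7]
```

```bash
python3 -m jog '[{"offset":[0.07,0,0],"rotation":[0,0,0],"fingers":-1},{"offset":[0.07,0,0],"rotation":[0,0,0],"fingers":-1},{"offset":[0.06,0,0],"rotation":[0,0,0],"fingers":-1},{"offset":[0.05,0,0],"rotation":[0,0,0],"fingers":-1},{"offset":[0.04,0,0],"rotation":[0,0,0],"fingers":-1},{"offset":[0,0,0],"rotation":[0,0,0],"fingers":-1}]'
python3 go.py .618 -.05 .034;python3 pl.py 2>&1 | grep -v -i warn
```

```text
clock: 11.18
position: [0.6166, -0.0594, 0.0346]
ee_rot: [0.704, 0.71, -0.001, 0.001]
ft_force: [-1.6, -6.3, 4.5]
grip_width: -0.002
off [0.063 0.01  0.004] yaw 1.5802 zax [ 0.001 -0.003 -1.   ] pos [ 0.6166 -0.0594  0.0346] j [ 0.55  0.63 -0.7   1.65  0.46  1.03 -0.28] F [-1.6 -6.3  4.5] M [-1.26  0.33  0.07] t 11.175
top 21 [228.7 147.9] spot in clamp mm [ -4.8 -18.3]
side 1 [208. 201.] spot in clamp mm [-10.8  -8.9]
```

```bash
python3 -m jog '[{"offset":[0.04,0,0.01],"rotation":[0,0,0],"fingers":-1},{"offset":[0.03,0,0],"rotation":[0,0,0],"fingers":-1},{"offset":[0.02,0,0],"rotation":[0,0,0],"fingers":-1},{"offset":[0,0,0],"rotation":[0,0,0],"fingers":-1}]'
python3 go.py .618 -.05 .034
python3 -m jog '[{"offset":[0.015,0,0],"rotation":[0,0,0],"fingers":-1},{"offset":[0,0,0],"rotation":[0,0,0],"fingers":-1}]'
python3 go.py .618 -.05 .034;python3 pl.py 2>&1 | grep -v -i warn
```

```text
clock: 11.78
position: [0.6165, -0.0493, 0.033]
ee_rot: [0.705, 0.71, -0.002, 0.003]
ft_force: [-3.2, -15.1, 6.3]
grip_width: -0.0
off [-0.005  0.01  -0.007] yaw 1.5776 zax [ 0.    -0.007 -1.   ] pos [ 0.6165 -0.0493  0.033 ] j [ 0.53  0.63 -0.7   1.66  0.47  1.03 -0.31] F [ -3.2 -15.1   6.3] M [-3.08  0.66  0.16] t 11.775
clock: 12.02
position: [0.6165, -0.0491, 0.033]
ee_rot: [0.705, 0.709, -0.003, 0.003]
ft_force: [-3.5, -20.5, 7.6]
grip_width: 0.001
off [-0.006  0.01  -0.006] yaw 1.576 zax [ 0.    -0.009 -1.   ] pos [ 0.6165 -0.0491  0.033 ] j [ 0.53  0.63 -0.69  1.66  0.47  1.03 -0.31] F [ -3.5 -20.5   7.6] M [-4.2   0.68  0.09] t 12.025
  return (xs.mean()+x0,ys.mean()+y0),len(xs)
  ret = ret.dtype.type(ret / rcount)
top 0 [nan nan] spot in clamp mm [nan nan]
side 0 [nan nan] spot in clamp mm [nan nan]
```

Y-contact at -0.049, as predicted. I'll retract, lift and look before a second +x push.

```bash
python3 -m jog '[{"offset":[-0.1,0,0],"rotation":[0,0,0],"fingers":-1},{"offset":[-0.15,0,0],"rotation":[0,0,0],"fingers":-1},{"offset":[0,0,-0.3],"rotation":[0,0,0],"fingers":-1},{"offset":[0,0,-0.3],"rotation":[0,0,-0.08],"fingers":-1},{"offset":[0,0,0],"rotation":[0,0,-0.088],"fingers":-1},{"offset":[0,0,0],"rotation":[0,0,-0.088],"fingers":-1},{"offset":[0,0,0],"rotation":[0,0,-0.088],"fingers":-1},{"offset":[0,0,0],"rotation":[0,0,-0.088],"fingers":-1}]'
python3 -m jog '[{"offset":[0,0,0],"rotation":[0,0,-0.088],"fingers":-1},{"offset":[0,0,0],"rotation":[0,0,-0.088],"fingers":-1},{"offset":[0,0,0],"rotation":[0,0,-0.088],"fingers":-1},{"offset":[0,0,0],"rotation":[0,0,-0.088],"fingers":-1},{"offset":[0,0,0],"rotation":[0,0,0],"fingers":-1}]'
python3 go.py .515 .05 .034
python3 - <<'E'
from h import *
a=snap("top","pics/top2.png")[110:200,190:300]; b=snap("side","pics/side2.png")[160:250,165:275]
cv2.imwrite("pics/crop2.png",np.hstack([cv2.resize(x,(400,327),interpolation=cv2.INTER_CUBIC) for x in(a,b)]))
E
```

```text
clock: 13.12
position: [0.6166, -0.079, 0.1224]
ee_rot: [0.338, 0.941, 0.0, 0.0]
ft_force: [0.7, 0.1, -0.5]
grip_width: -0.002
clock: 13.75
position: [0.6166, -0.0792, 0.1221]
ee_rot: [-0.003, 1.0, 0.0, 0.0]
ft_force: [-0.8, -0.2, -0.8]
grip_width: 0.0
off [0.672 0.865 0.588] yaw -3.1347 zax [ 0.     0.001 -1.   ] pos [ 0.6166 -0.0792  0.1221] j [ 0.8   0.66 -1.04  1.58  0.59  1.25  1.24] F [-0.8 -0.2 -0.8] M [-0.03  0.   -0.04] t 13.75
```

View pics/crop2.png

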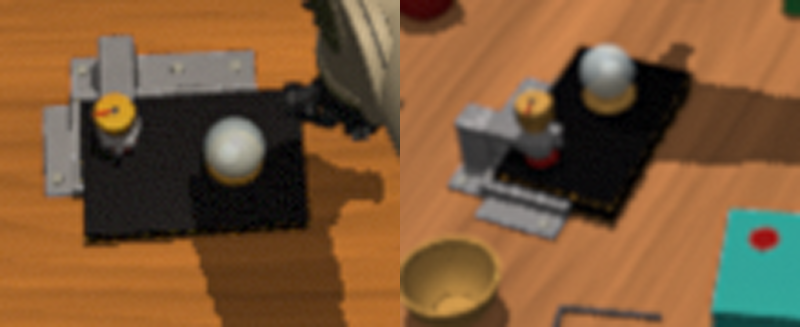

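It looks home in both views. A second +x push, towards the +y half, will make sure it is flush and square.

```bash
python3 -m jog '[{"offset":[0.34,0,0],"rotation":[0,0,0],"fingers":-1},{"offset":[0.34,0,0],"rotation":[0,0,0],"fingers":-1},{"offset":[0,0.34,0],"rotation":[0,0,0],"fingers":-1},{"offset":[0,0.34,0],"rotation":[0,0,0],"fingers":-1},{"offset":[0,0.34,0.1],"rotation":[0,0,0],"fingers":-1},{"offset":[0,0,0.25],"rotation":[0,0,0],"fingers":-1},{"offset":[0,0,0.24],"rotation":[0,0,0],"fingers":-1},{"offset":[0,0,0],"rotation":[0,0,0],"fingers":-1}]'
python3 -m jog '[{"offset":[-0.07,0,0],"rotation":[0,0,0],"fingers":-1},{"offset":[-0.05,0,0],"rotation":[0,0,0],"fingers":-1},{"offset":[-0.04,0,0],"rotation":[0,0,0],"fingers":-1},{"offset":[0,0,0],"rotation":[0,0,0],"fingers":-1}]'
python3 go.py .545 .075 .034
```

```text
clock: 14.85
position: [0.5119, 0.0725, 0.0319]
ee_rot: [-0.003, 1.0, -0.0, -0.002]
ft_force: [-0.3, 1.0, 0.6]
grip_width: 0.001
clock: 15.35
position: [0.5381, 0.0727, 0.0339]
ee_rot: [-0.003, 1.0, 0.0, 0.0]
ft_force: [-0.1, 0.9, 0.2]
grip_width: 0.002
off [-0.046  0.015 -0.001] yaw -3.135 zax [ 0.001  0.    -1.   ] pos [0.5381 0.0727 0.0339] j [ 0.62  0.63 -1.03  1.85  0.63  1.03  0.9 ] F [-0.1  0.9  0.2] M [ 0.03 -0.01 -0.03] t 15.35
```

```bash
python3 -m jog '[{"offset":[-0.03,0,0],"rotation":[0,0,0],"fingers":-1},{"offset":[-0.03,0,0],"rotation":[0,0,0],"fingers":-1},{"offset":[0,0,0],"rotation":[0,0,0],"fingers":-1}]'
python3 go.py .545 .075 .034
python3 -m jog '[{"offset":[-0.015,0,0],"rotation":[0,0,0],"fingers":-1},{"offset":[0,0,0],"rotation":[0,0,0],"fingers":-1}]'
python3 go.py .545 .075 .034
```

```text
clock: 15.72
position: [0.5438, 0.0733, 0.033]
ee_rot: [-0.004, 1.0, -0.0, -0.003]
ft_force: [-13.8, -0.3, 9.4]
grip_width: -0.002
off [-0.008  0.011 -0.007] yaw -3.1332 zax [-0.006 -0.001 -1.   ] pos [0.5438 0.0733 0.033 ] j [ 0.6   0.64 -1.02  1.83  0.63  1.04  0.91] F [-13.8  -0.3   9.4] M [-0.06  2.81  0.02] t 15.725
clock: 15.98
position: [0.5442, 0.0738, 0.0327]
ee_rot: [-0.005, 1.0, -0.001, -0.005]
ft_force: [-21.0, 0.5, 15.4]
grip_width: 0.002
off [-0.005  0.008 -0.008] yaw -3.1323 zax [-0.009 -0.001 -1.   ] pos [0.5442 0.0738 0.0327] j [ 0.6   0.65 -1.02  1.83  0.63  1.05  0.91] F [-21.    0.5  15.4] M [0.   4.56 0.06] t 15.975
```

Contact at x = 0.544 here and 0.545 at y = 0.024 agrees with the clamp's 0.9° yaw, so it is flush at the back. One more +y push will confirm the side.

```bash
python3 -m jog '[{"offset":[0.18,0,0],"rotation":[0,0,0],"fingers":-1},{"offset":[0,0,-0.3],"rotation":[0,0,0],"fingers":-1},{"offset":[0,0,-0.3],"rotation":[0,0,0.088],"fingers":-1},{"offset":[0,0,0],"rotation":[0,0,0.088],"fingers":-1},{"offset":[0,0,0],"rotation":[0,0,0.088],"fingers":-1},{"offset":[0,0,0],"rotation":[0,0,0.088],"fingers":-1},{"offset":[0,0,0],"rotation":[0,0,0.088],"fingers":-1},{"offset":[0,0,0],"rotation":[0,0,0.088],"fingers":-1}]'
python3 -m jog '[{"offset":[0,0,0],"rotation":[0,0,0.088],"fingers":-1},{"offset":[0,0,0],"rotation":[0,0,0.088],"fingers":-1},{"offset":[-0.3,0,0],"rotation":[0,0,0.075],"fingers":-1},{"offset":[-0.3,0,0],"rotation":[0,0,0],"fingers":-1},{"offset":[-0.3,0,0],"rotation":[0,0,0],"fingers":-1},{"offset":[-0.2,0,0],"rotation":[0,0,0],"fingers":-1}]'
python3 go.py .6155 -.085 .034
```

```text
clock: 16.98
position: [0.5218, 0.0726, 0.1236]
ee_rot: [0.503, 0.864, -0.0, 0.0]
ft_force: [0.6, -0.3, 0.9]
grip_width: 0.0
clock: 17.73
position: [0.5316, -0.0942, 0.1235]
ee_rot: [0.701, 0.714, -0.0, 0.0]
ft_force: [-0.9, 0.4, 0.6]
grip_width: 0.004
off [0.052 0.56  0.597] yaw 1.5891 zax [-0.    -0.001 -1.   ] pos [ 0.5316 -0.0942  0.1235] j [ 0.76  0.36 -0.79  1.8   0.29  1.1  -0.11] F [-0.9  0.4  0.6] M [-0.04  0.02  0.02] t 17.725
```

```bash
python3 -m jog '[{"offset":[0.03,0.28,0],"rotation":[0,0,0],"fingers":-1},{"offset":[0,0.28,0],"rotation":[0,0,0],"fingers":-1},{"offset":[0,0,0.3],"rotation":[0,0,0],"fingers":-1},{"offset":[0,0,0.26],"rotation":[0,0,0],"fingers":-1},{"offset":[0,0,0.03],"rotation":[0,0,0],"fingers":-1},{"offset":[0.09,0,0],"rotation":[0,0,0],"fingers":-1},{"offset":[0.08,0,0],"rotation":[0,0,0],"fingers":-1},{"offset":[0,0,0],"rotation":[0,0,0],"fingers":-1}]'
python3 go.py .6155 -.049 .034
python3 -m jog '[{"offset":[0.04,0,0],"rotation":[0,0,0],"fingers":-1},{"offset":[0.03,0,0],"rotation":[0,0,0],"fingers":-1},{"offset":[0,0,0],"rotation":[0,0,0],"fingers":-1}]'
python3 go.py .6155 -.049 .034
```

```text
clock: 18.73
position: [0.6158, -0.058, 0.0366]
ee_rot: [0.699, 0.715, 0.001, 0.001]
ft_force: [-0.3, -0.2, -0.6]
grip_width: -0.006
off [ 0.06  -0.001  0.017] yaw 1.5934 zax [ 0.002  0.    -1.   ] pos [ 0.6158 -0.058   0.0366] j [ 0.56  0.63 -0.7   1.66  0.46  1.03 -0.27] F [-0.3 -0.2 -0.6] M [ 0.03 -0.   -0.02] t 18.725
clock: 19.1
position: [0.6149, -0.0494, 0.0351]
ee_rot: [0.7, 0.714, 0.0, 0.0]
ft_force: [-0.1, 0.0, 0.0]
grip_width: 0.003
off [0.003 0.004 0.007] yaw 1.5911 zax [ 0. -0. -1.] pos [ 0.6149 -0.0494  0.0351] j [ 0.54  0.63 -0.7   1.66  0.46  1.03 -0.29] F [-0.1  0.   0. ] M [ 0.03  0.02 -0.01] t 19.1
```

```bash
python3 -m jog '[{"offset":[0.02,0,0],"rotation":[0,0,0],"fingers":-1},{"offset":[0.01,0,0],"rotation":[0,0,0],"fingers":-1},{"offset":[0.01,0,0],"rotation":[0,0,0],"fingers":-1},{"offset":[0,0,0],"rotation":[0,0,0],"fingers":-1}]'
python3 go.py .6155 -.049 .034
python3 -m jog '[{"offset":[0.012,0,0],"rotation":[0,0,0],"fingers":-1},{"offset":[0,0,0],"rotation":[0,0,0],"fingers":-1}]'
python3 go.py .6155 -.049 .034
```

```text
clock: 19.6
position: [0.6148, -0.0487, 0.035]
ee_rot: [0.701, 0.713, -0.002, 0.002]
ft_force: [-1.0, -12.9, 2.2]
grip_width: 0.003
off [-0.002  0.005  0.007] yaw 1.5868 zax [-0.    -0.006 -1.   ] pos [ 0.6148 -0.0487  0.035 ] j [ 0.54  0.63 -0.7   1.66  0.46  1.03 -0.3 ] F [ -1.  -12.9   2.2] M [-2.7   0.22  0.07] t 19.6
clock: 19.85
position: [0.6147, -0.0486, 0.035]
ee_rot: [0.702, 0.712, -0.003, 0.002]
ft_force: [-2.4, -17.3, 3.8]
grip_width: 0.0
off [-0.003  0.005  0.007] yaw 1.5855 zax [-0.001 -0.008 -1.   ] pos [ 0.6147 -0.0486  0.035 ] j [ 0.54  0.63 -0.7   1.66  0.46  1.03 -0.3 ] F [ -2.4 -17.3   3.8] M [-3.69  0.32  0.03] t 19.85
```

Firm stop at -0.0486, so the plinth is home. I'll retract, rise, turn the wrist counter-clockwise ready for a long clockwise stroke, and refine the knob's position.

```bash
python3 -m jog '[{"offset":[-0.15,0,0],"rotation":[0,0,0],"fingers":-1},{"offset":[-0.05,0,-0.3],"rotation":[0,0,0],"fingers":-1},{"offset":[0,0,-0.36],"rotation":[0,0,-0.09],"fingers":0.4},{"offset":[0,0,-0.36],"rotation":[0,0,-0.09],"fingers":0.4},{"offset":[0,0,0],"rotation":[0,0,-0.09],"fingers":0.4},{"offset":[0,0,0],"rotation":[0,0,-0.09],"fingers":0.4},{"offset":[0,0,0],"rotation":[0,0,-0.09],"fingers":0.4},{"offset":[0,0,0],"rotation":[0,0,-0.09],"fingers":0.4}]'
python3 -m jog '[{"offset":[0,0,0],"rotation":[0,0,-0.09],"fingers":0.4},{"offset":[0,0,0],"rotation":[0,0,-0.09],"fingers":0.4},{"offset":[0,0,0],"rotation":[0,0,-0.09],"fingers":0.4},{"offset":[0,0,0],"rotation":[0,0,-0.09],"fingers":0.4},{"offset":[0,0,0],"rotation":[0,0,-0.09],"fingers":0.4},{"offset":[0,0,0],"rotation":[0,0,-0.09],"fingers":0.4},{"offset":[0,0,0],"rotation":[0,0,-0.05],"fingers":0.4}]'
cat > knob.py <<'E'
from fit import *
t=np.linspace(0,2*np.pi,60)
obs={}
for n,(x0,y0,x1,y1) in(("top",(210,128,236,155)),("side",(190,175,215,205))):
    im=snap(n,f"pics/{n}3.png"); s=im[y0:y1,x0:x1]; h=cv2.cvtColor(s,cv2.COLOR_BGR2HSV)
    m=((h[...,0]<35)&(h[...,1]>140)&(h[...,2]>110)).astype(np.uint8)
    if n=="top" or 1:
        k,l,st,ce=cv2.connectedComponentsWithStats(m); i=1+np.argmax(st[1:,4]); m=(l==i)
    ys,xs=np.nonzero(m); obs[n]=(xs.min()+x0-.5,ys.min()+y0-.5,xs.max()+x0+.5,ys.max()+y0+.5,m.sum()); print(n,obs[n])
def f(p):
    r=[]
    for n in obs:
        q=np.vstack([proj(n,np.c_[p[0]+.016*np.cos(t),p[1]+.016*np.sin(t),0*t+p[2]+h]) for h in(-.012,.012)])
        b=[*q.min(0),*q.max(0)]; r+=[b[i]-obs[n][i] for i in range(4)]
    return r
r=least_squares(f,[.638,.117,.085],loss="soft_l1",diff_step=1e-3); print("knob centre",r.x.round(4),np.round(f(r.x),1))
E
python3 knob.py; python3 go.py .639 .116 .11
python3 - <<'E'
from h import *
a=cv2.imread("pics/top3.png")[110:200,190:300]; b=cv2.imread("pics/side3.png")[160:250,165:275]
cv2.imwrite("pics/crop3.png",np.hstack([cv2.resize(x,(400,327),interpolation=cv2.INTER_CUBIC) for x in(a,b)]))
E
```

```text
clock: 20.85
position: [0.6153, -0.0719, 0.1879]
ee_rot: [0.231, 0.973, -0.0, -0.0]
ft_force: [1.2, -0.2, -0.2]
grip_width: 0.701
clock: 21.72
position: [0.6153, -0.072, 0.1879]
ee_rot: [-0.349, 0.937, 0.0, -0.0]
ft_force: [-0.2, -0.2, -0.5]
grip_width: 0.695
top (np.float64(215.5), np.float64(135.5), np.float64(226.5), np.float64(145.5), np.int64(90))
side (np.float64(189.5), np.float64(174.5), np.float64(212.5), np.float64(189.5), np.int64(178))
knob centre [0.6297 0.1151 0.12  ] [-0.4 -1.6  0.3  1.5  8.5  1.4 -3.8 -1.3]
off [-0.937  0.847  0.519] yaw -2.4316 zax [-0.  0. -1.] pos [ 0.6153 -0.072   0.1877] j [ 0.87  0.66 -1.2   1.51  0.62  1.39  1.92] F [ 0.3  0.4 -0.4] M [-0.01  0.02  0.01] t 21.825
```

View pics/crop3.png

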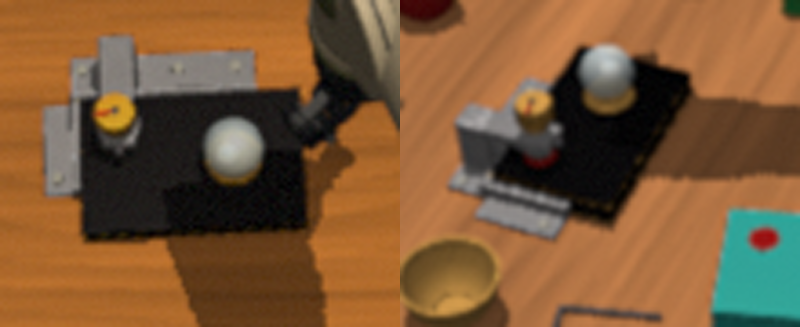

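The plinth is flush in the corner, with its red spot under the pad at side crop (540,157). The vision fit of the side mask was spoilt by the wood. Bounding boxes by eye and the contact geometry both give the knob axis at about (0.639, 0.117) and z about 0.085.

```bash
python3 -m jog '[{"offset":[-0.31,0.28,0],"rotation":[0,0,0],"fingers":0.4},{"offset":[-0.31,0.28,0],"rotation":[0,0,0],"fingers":0.4},{"offset":[-0.32,0.29,0],"rotation":[0,0,0],"fingers":0.4},{"offset":[0,0,0],"rotation":[0,0,-0.088],"fingers":0.4},{"offset":[0,0,0],"rotation":[0,0,-0.088],"fingers":0.4},{"offset":[0,0,0],"rotation":[0,0,-0.088],"fingers":0.4},{"offset":[0,0,0],"rotation":[0,0,-0.088],"fingers":0.4},{"offset":[0,0,0.2],"rotation":[0,0,0],"fingers":0.4}]'
python3 go.py .639 .117 .089
```

```text
clock: 22.82
position: [0.64, 0.1147, 0.1594]
ee_rot: [-0.649, 0.761, -0.001, 0.002]
ft_force: [0.5, 0.5, -0.5]
grip_width: 0.7
off [-0.013  0.01   0.469] yaw -1.729 zax [ 0.003  0.001 -1.   ] pos [0.64   0.1147 0.1594] j [ 0.56  0.81 -1.26  1.46  0.77  1.43  2.27] F [ 0.5  0.5 -0.5] M [-0.03  0.07 -0.08] t 22.825
```

```bash
python3 -m jog '[{"offset":[-0.013,0.01,0.23],"rotation":[0,0,0],"fingers":0.4},{"offset":[0,0,0.22],"rotation":[0,0,0],"fingers":0.4},{"offset":[0,0,0],"rotation":[0,0,0],"fingers":0.4}]'
python3 go.py .639 .117 .089
python3 -m jog '[{"offset":[0,0,0],"rotation":[0,0,0],"fingers":-1},{"offset":[0,0,0],"rotation":[0,0,0],"fingers":-1},{"offset":[0,0,0],"rotation":[0,0,0],"fingers":-1},{"offset":[0,0,0],"rotation":[0,0,0],"fingers":-1}]' 40
python3 go.py .639 .117 .089
```

```text
clock: 23.2
position: [0.6367, 0.1156, 0.0883]
ee_rot: [-0.648, 0.761, 0.001, -0.002]
ft_force: [-0.2, 0.6, 1.6]
grip_width: 0.699
off [-0.012 -0.014 -0.005] yaw -1.7305 zax [-0.004 -0.001 -1.   ] pos [0.6367 0.1156 0.0883] j [ 0.54  0.87 -1.21  1.52  0.82  1.33  2.23] F [-0.2  0.6  1.6] M [-0.03  0.    0.  ] t 23.2
clock: 23.7
position: [0.639, 0.1167, 0.0925]
ee_rot: [-0.649, 0.761, -0.001, 0.002]
ft_force: [2.5, -1.0, 7.1]
grip_width: 0.36
off [-0.002  0.001  0.023] yaw -1.7292 zax [ 0.003  0.001 -1.   ] pos [0.639  0.1167 0.0925] j [ 0.54  0.87 -1.21  1.52  0.83  1.33  2.23] F [ 2.5 -1.   7.1] M [-0.03 -0.3   0.04] t 23.7
```

Gripped at 31 mm, centred on (0.639, 0.117). Now I turn clockwise, sinking 1.27 mm per rad.

```bash
python3 -m jog '[{"offset":[0,0,0.0015],"rotation":[0,0,0.08],"fingers":-1},{"offset":[0,0,0.0015],"rotation":[0,0,0.09],"fingers":-1},{"offset":[0,0,0.0015],"rotation":[0,0,0.09],"fingers":-1},{"offset":[0,0,0.0015],"rotation":[0,0,0.09],"fingers":-1},{"offset":[0,0,0.0015],"rotation":[0,0,0.09],"fingers":-1},{"offset":[0,0,0.0015],"rotation":[0,0,0.09],"fingers":-1},{"offset":[0,0,0.0015],"rotation":[0,0,0.09],"fingers":-1},{"offset":[0,0,0],"rotation":[0,0,0],"fingers":-1}]'
python3 go.py .639 .117 .089
python3 - <<'E'
from h import *
a=snap("top","pics/top4.png")[110:200,190:300]; b=snap("side","pics/side4.png")[150:240,165:275]
cv2.imwrite("pics/crop4.png",np.hstack([cv2.resize(x,(400,327),interpolation=cv2.INTER_CUBIC) for x in(a,b)]))
E
```

```text
clock: 24.7
position: [0.6383, 0.1178, 0.0909]
ee_rot: [-0.085, 0.996, 0.001, 0.001]
ft_force: [-0.9, 2.0, 7.4]
grip_width: 0.36
off [-0.003 -0.006  0.013] yaw -2.9706 zax [ 0.003  0.001 -1.   ] pos [0.6383 0.1178 0.0909] j [ 0.44  0.74 -1.01  1.53  0.65  1.23  1.08] F [-0.9  2.   7.4] M [ 0.54  0.2  -0.01] t 24.7
```

View pics/crop4.png

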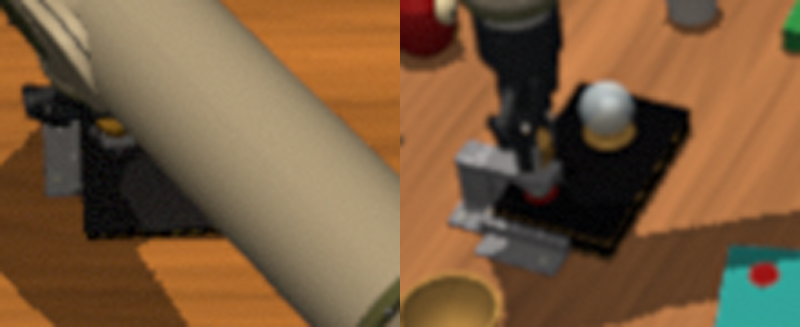

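The fingers hold the knob and the plinth has not moved. I continue.

```bash
python3 -m jog '[{"offset":[0,0,0.0015],"rotation":[0,0,0.09],"fingers":-1},{"offset":[0,0,0.0015],"rotation":[0,0,0.09],"fingers":-1},{"offset":[0,0,0.0015],"rotation":[0,0,0.09],"fingers":-1},{"offset":[0,0,0.0015],"rotation":[0,0,0.09],"fingers":-1},{"offset":[0,0,0.0015],"rotation":[0,0,0.09],"fingers":-1},{"offset":[0,0,0.0015],"rotation":[0,0,0.09],"fingers":-1},{"offset":[0,0,0.0015],"rotation":[0,0,0.09],"fingers":-1},{"offset":[0,0,0],"rotation":[0,0,0],"fingers":-1}]'
python3 go.py .639 .117 .089
```

```text
clock: 25.8
position: [0.639, 0.1188, 0.0895]
ee_rot: [0.517, 0.856, 0.002, 0.001]
ft_force: [3.2, 4.4, 5.8]
grip_width: 0.362
off [-0.011 -0.006  0.003] yaw 2.0549 zax [ 0.004  0.003 -1.   ] pos [0.639  0.1188 0.0895] j [ 0.31  0.64 -0.78  1.53  0.47  1.16 -0.08] F [3.2 4.4 5.8] M [ 1.19 -0.79 -0.01] t 25.8
```

```bash
python3 -m jog '[{"offset":[-0.008,-0.005,0.0015],"rotation":[0,0,0.09],"fingers":-1},{"offset":[0,0,0.0015],"rotation":[0,0,0.09],"fingers":-1},{"offset":[0,0,0.0015],"rotation":[0,0,0.09],"fingers":-1},{"offset":[0,0,0.0015],"rotation":[0,0,0.09],"fingers":-1},{"offset":[0,0,0.0015],"rotation":[0,0,0.09],"fingers":-1},{"offset":[0,0,0.0015],"rotation":[0,0,0.09],"fingers":-1},{"offset":[0,0,0],"rotation":[0,0,0],"fingers":-1}]'
python3 go.py .639 .117 .089
```

```text
clock: 26.68
position: [0.6399, 0.1183, 0.0884]
ee_rot: [0.883, 0.469, 0.004, -0.0]
ft_force: [8.7, 8.3, 1.8]
grip_width: 0.36
off [-0.011 -0.    -0.004] yaw 0.9759 zax [ 0.007  0.004 -1.   ] pos [0.6399 0.1183 0.0884] j [ 0.17  0.58 -0.57  1.54  0.34  1.11 -1.07] F [8.7 8.3 1.8] M [ 1.63 -1.89 -0.05] t 26.675
```

```bash
python3 -m jog '[{"offset":[0.012,0.002,0.0015],"rotation":[0,0,0.09],"fingers":-1},{"offset":[0,0,0.0015],"rotation":[0,0,0.09],"fingers":-1},{"offset":[0,0,0],"rotation":[0,0,0],"fingers":-1}]'
python3 go.py .639 .118 .087
python3 -m jog '[{"offset":[0,0,0.0015],"rotation":[0,0,0.09],"fingers":-1},{"offset":[0,0,0.0015],"rotation":[0,0,0.09],"fingers":-1},{"offset":[0,0,0],"rotation":[0,0,0],"fingers":-1}]'
python3 go.py .639 .118 .087
```

```text
clock: 27.05
position: [0.6405, 0.1182, 0.0878]
ee_rot: [0.953, 0.303, 0.003, -0.0]
ft_force: [4.1, 3.5, 5.8]
grip_width: 0.357
off [-0.009 -0.004  0.005] yaw 0.615 zax [ 0.005  0.002 -1.   ] pos [0.6405 0.1182 0.0878] j [ 0.12  0.57 -0.5   1.54  0.29  1.1  -1.4 ] F [4.1 3.5 5.8] M [ 0.68 -0.78 -0.04] t 27.05
clock: 27.42
position: [0.6406, 0.1178, 0.0874]
ee_rot: [0.992, 0.127, 0.003, -0.001]
ft_force: [3.0, 2.0, 6.4]
grip_width: 0.361
off [-0.01  -0.004  0.002] yaw 0.2547 zax [ 0.005  0.002 -1.   ] pos [0.6406 0.1178 0.0874] j [ 0.07  0.55 -0.43  1.55  0.25  1.09 -1.74] F [3.  2.  6.4] M [ 0.44 -0.79 -0.07] t 27.425
```

```bash
python3 -m jog '[{"offset":[0,0,0.0015],"rotation":[0,0,0.09],"fingers":-1},{"offset":[0,0,0],"rotation":[0,0,0],"fingers":-1}]'
python3 go.py .639 .118 .087
python3 -m jog '[{"offset":[0,0,0.0015],"rotation":[0,0,0.09],"fingers":-1},{"offset":[0,0,0],"rotation":[0,0,0],"fingers":-1}]'
python3 go.py .639 .118 .087
```

```text
clock: 27.68
position: [0.6406, 0.1177, 0.0872]
ee_rot: [0.999, 0.037, 0.002, -0.001]
ft_force: [3.3, 1.9, 6.8]
grip_width: 0.36
off [-0.011 -0.003  0.001] yaw 0.0746 zax [ 0.005  0.002 -1.   ] pos [0.6406 0.1177 0.0872] j [ 0.05  0.55 -0.4   1.55  0.23  1.09 -1.9 ] F [3.3 1.9 6.8] M [ 0.36 -0.75 -0.06] t 27.675
clock: 27.92
position: [0.6403, 0.1176, 0.0869]
ee_rot: [0.999, -0.053, 0.002, -0.001]
ft_force: [1.0, 0.9, 7.7]
grip_width: 0.357
off [-0.009 -0.002 -0.001] yaw -0.1053 zax [ 0.004  0.002 -1.   ] pos [0.6403 0.1176 0.0869] j [ 0.02  0.54 -0.37  1.55  0.21  1.08 -2.07] F [1.  0.9 7.7] M [ 0.42 -0.38 -0.06] t 27.925
```

Not seated after 4.66 rad, and joint 7 is near its limit. I regrip: open, turn back 1.4 rad, close.

```bash
python3 -m jog '[{"offset":[0,0,0],"rotation":[0,0,0],"fingers":0.2},{"offset":[0,0,0],"rotation":[0,0,0],"fingers":0.2},{"offset":[0,0,0],"rotation":[0,0,0],"fingers":0.2}]'
python3 go.py .639 .1178 .087
python3 -m jog '[{"offset":[0,0,0],"rotation":[0,0,-0.09],"fingers":0.2},{"offset":[0,0,0],"rotation":[0,0,-0.09],"fingers":0.2},{"offset":[0,0,0],"rotation":[0,0,-0.09],"fingers":0.2},{"offset":[0,0,0],"rotation":[0,0,-0.09],"fingers":0.2},{"offset":[0,0,0],"rotation":[0,0,-0.09],"fingers":0.2},{"offset":[0,0,0],"rotation":[0,0,-0.09],"fingers":0.2},{"offset":[0,0,0],"rotation":[0,0,-0.09],"fingers":0.2},{"offset":[0,0,0],"rotation":[0,0,-0.09],"fingers":0.2}]'
python3 go.py .6395 .1178 .087
```

```text
clock: 28.3
position: [0.6387, 0.1161, 0.0843]
ee_rot: [0.999, -0.052, -0.0, 0.0]
ft_force: [0.5, 0.2, -0.5]
grip_width: 0.601
off [ 0.001 -0.011 -0.018] yaw -0.1049 zax [-0.001 -0.    -1.   ] pos [0.6387 0.1161 0.0843] j [ 0.02  0.54 -0.37  1.55  0.21  1.09 -2.07] F [ 0.5  0.2 -0.5] M [-0.02  0.   -0.  ] t 28.3
clock: 29.3
position: [0.6388, 0.1161, 0.0844]
ee_rot: [0.784, 0.621, -0.0, -0.0]
ft_force: [-0.2, -0.4, -0.0]
grip_width: 0.598
off [ 0.012  0.002 -0.017] yaw 1.3409 zax [-0. -0. -1.] pos [0.6388 0.1161 0.0844] j [ 0.22  0.6  -0.64  1.54  0.38  1.13 -0.73] F [-0.2 -0.4 -0. ] M [-0.03  0.06  0.02] t 29.3
```

```bash
python3 -m jog '[{"offset":[0.012,0.003,-0.018],"rotation":[0,0,0],"fingers":0.2},{"offset":[0,0,0],"rotation":[0,0,0],"fingers":-1},{"offset":[0,0,0],"rotation":[0,0,0],"fingers":-1},{"offset":[0,0,0],"rotation":[0,0,0],"fingers":-1}]' 40
python3 go.py .6395 .1178 .087
python3 -m jog '[{"offset":[0,0,0.0015],"rotation":[0,0,0.08],"fingers":-1},{"offset":[0,0,0],"rotation":[0,0,0],"fingers":-1}]'
python3 go.py .6395 .1178 .087
```

```text
clock: 29.8
position: [0.6398, 0.1182, 0.0877]
ee_rot: [0.786, 0.619, 0.0, 0.0]
ft_force: [-2.4, 0.0, 4.5]
grip_width: 0.358
off [-0.003 -0.001  0.005] yaw 1.334 zax [ 0. -0. -1.] pos [0.6398 0.1182 0.0877] j [ 0.21  0.6  -0.64  1.53  0.38  1.13 -0.74] F [-2.4  0.   4.5] M [ 0.05  0.41 -0.01] t 29.8
clock: 30.05
position: [0.6399, 0.1183, 0.0875]
ee_rot: [0.832, 0.554, 0.0, 0.0]
ft_force: [-2.1, -0.2, 5.3]
grip_width: 0.355
off [-0.004 -0.001  0.003] yaw 1.1748 zax [ 0.001 -0.    -1.   ] pos [0.6399 0.1183 0.0875] j [ 0.19  0.59 -0.61  1.54  0.36  1.13 -0.89] F [-2.1 -0.2  5.3] M [0.02 0.42 0.46] t 30.05
```

```bash
python3 -m jog '[{"offset":[0,0,0],"rotation":[0,0,0],"fingers":-1}]'
python3 go.py .6395 .1178 .087
python3 -m jog '[{"offset":[0,0,0],"rotation":[0,0,0.02],"fingers":-1},{"offset":[0,0,0],"rotation":[0,0,0],"fingers":-1}]'
python3 go.py .6395 .1178 .087
```

```text
clock: 30.18
position: [0.6399, 0.1183, 0.0875]
ee_rot: [0.832, 0.555, 0.0, 0.0]
ft_force: [-2.0, 0.9, 5.6]
grip_width: 0.361
off [-0.004 -0.001  0.003] yaw 1.1777 zax [ 0.001 -0.    -1.   ] pos [0.6399 0.1183 0.0875] j [ 0.19  0.59 -0.61  1.54  0.36  1.13 -0.89] F [-2.   0.9  5.6] M [0.08 0.51 0.4 ] t 30.175
clock: 30.42
position: [0.6403, 0.119, 0.0876]
ee_rot: [0.843, 0.538, 0.001, -0.0]
ft_force: [1.6, 3.9, 3.0]
grip_width: 0.359
off [-0.01  -0.001  0.004] yaw 1.137 zax [ 0.002  0.001 -1.   ] pos [0.6403 0.119  0.0876] j [ 0.19  0.59 -0.6   1.54  0.36  1.12 -0.92] F [1.6 3.9 3. ] M [ 0.88 -0.31 -0.04] t 30.425
```

Torque rose to 0.46 N m and then dropped, so it is either the seat or a slip at 40 N. I repeat with a firmer grip, row by row.

```bash
python3 -m jog '[{"offset":[0,0,0],"rotation":[0,0,0],"fingers":-1},{"offset":[0,0,0],"rotation":[0,0,0],"fingers":-1}]' 100
python3 go.py .6395 .1178 .087
for i in 1; do :; done
python3 -m jog '[{"offset":[0,0,0.0005],"rotation":[0,0,0.02],"fingers":-1},{"offset":[0,0,0],"rotation":[0,0,0],"fingers":-1}]'
python3 go.py .6395 .1178 .087
python3 -m jog '[{"offset":[0,0,0.0005],"rotation":[0,0,0.02],"fingers":-1},{"offset":[0,0,0],"rotation":[0,0,0],"fingers":-1}]'
python3 go.py .6395 .1178 .087
```

```text
clock: 30.68
position: [0.6403, 0.119, 0.0878]
ee_rot: [0.843, 0.538, 0.001, -0.0]
ft_force: [0.8, 4.4, 5.3]
grip_width: 0.342
off [-0.01  -0.002  0.005] yaw 1.1372 zax [ 0.002  0.001 -1.   ] pos [0.6403 0.119  0.0878] j [ 0.19  0.59 -0.6   1.53  0.36  1.12 -0.92] F [0.8 4.4 5.3] M [ 0.94 -0.22 -0.02] t 30.675
clock: 30.92
position: [0.6404, 0.119, 0.0878]
ee_rot: [0.853, 0.522, 0.001, -0.0]
ft_force: [0.7, 3.9, 5.1]
grip_width: 0.342
off [-0.01  -0.001  0.005] yaw 1.0976 zax [ 0.002  0.001 -1.   ] pos [0.6404 0.119  0.0878] j [ 0.18  0.59 -0.59  1.54  0.35  1.12 -0.96] F [0.7 3.9 5.1] M [ 0.81 -0.21  0.44] t 30.925
clock: 31.18
position: [0.6404, 0.119, 0.0877]
ee_rot: [0.863, 0.505, 0.001, 0.0]
ft_force: [1.3, 4.0, 6.3]
grip_width: 0.341
off [-0.01  -0.001  0.005] yaw 1.0586 zax [ 0.002  0.001 -1.   ] pos [0.6404 0.119  0.0877] j [ 0.18  0.59 -0.59  1.54  0.35  1.12 -1.  ] F [1.3 4.  6.3] M [ 0.71 -0.23  1.26] t 31.175
```

Seated: torque climbs stiffly from 0 to 0.44 to 1.26 N m over 0.08 rad while the height stays put. I unwind to zero torque for the reference, then back off 1.571 rad.

```bash
python3 -m jog '[{"offset":[0,0,0],"rotation":[0,0,-0.02],"fingers":-1},{"offset":[0,0,0],"rotation":[0,0,0],"fingers":-1}]'
python3 go.py .6395 .1178 .087
python3 -m jog '[{"offset":[0,0,0],"rotation":[0,0,-0.01],"fingers":-1},{"offset":[0,0,0],"rotation":[0,0,0],"fingers":-1}]'
python3 go.py .6395 .1178 .087
```

```text
clock: 31.42
position: [0.6403, 0.119, 0.0877]
ee_rot: [0.853, 0.522, 0.001, -0.0]
ft_force: [0.7, 3.1, 6.0]
grip_width: 0.343
off [-0.01  -0.001  0.005] yaw 1.0986 zax [ 0.002  0.001 -1.   ] pos [0.6403 0.119  0.0877] j [ 0.18  0.59 -0.59  1.54  0.35  1.12 -0.96] F [0.7 3.1 6. ] M [ 0.81 -0.2   0.54] t 31.425
clock: 31.68
position: [0.6404, 0.119, 0.0878]
ee_rot: [0.848, 0.53, 0.001, -0.0]
ft_force: [0.9, 3.3, 7.1]
grip_width: 0.341
off [-0.01  -0.002  0.005] yaw 1.1179 zax [ 0.002  0.001 -1.   ] pos [0.6404 0.119  0.0878] j [ 0.18  0.59 -0.6   1.54  0.36  1.12 -0.94] F [0.9 3.3 7.1] M [ 0.9  -0.12  0.15] t 31.675
```

```bash
python3 -m jog '[{"offset":[0,0,-0.0015],"rotation":[0,0,-0.09],"fingers":-1},{"offset":[0,0,-0.0015],"rotation":[0,0,-0.09],"fingers":-1},{"offset":[0,0,-0.0015],"rotation":[0,0,-0.09],"fingers":-1},{"offset":[0,0,-0.0015],"rotation":[0,0,-0.09],"fingers":-1},{"offset":[0,0,-0.0015],"rotation":[0,0,-0.09],"fingers":-1},{"offset":[0,0,-0.0015],"rotation":[0,0,-0.09],"fingers":-1},{"offset":[0,0,-0.0015],"rotation":[0,0,-0.09],"fingers":-1},{"offset":[0,0,-0.0015],"rotation":[0,0,-0.09],"fingers":-1}]'
python3 -m jog '[{"offset":[0,0,-0.001],"rotation":[0,0,-0.068],"fingers":-1},{"offset":[0,0,0],"rotation":[0,0,0],"fingers":-1},{"offset":[0,0,0],"rotation":[0,0,0],"fingers":-1}]'
python3 go.py .6395 .1178 .087
```

```text
clock: 32.67
position: [0.6388, 0.1187, 0.0892]
ee_rot: [0.285, 0.958, -0.0, -0.001]
ft_force: [-8.3, 1.9, 10.9]
grip_width: 0.343
clock: 33.05
position: [0.6387, 0.1186, 0.0893]
ee_rot: [0.222, 0.975, -0.0, -0.001]
ft_force: [-7.5, -0.0, 11.9]
grip_width: 0.343
off [-0.007 -0.002  0.016] yaw 2.6935 zax [-0.002  0.    -1.   ] pos [0.6387 0.1186 0.0893] j [ 0.38  0.69 -0.89  1.52  0.56  1.2   0.51] F [-7.5 -0.  11.9] M [0.37 1.72 0.08] t 33.05
```

```bash
python3 -m jog '[{"offset":[0.006,0,-0.006],"rotation":[0,0,0],"fingers":-1},{"offset":[0,0,0],"rotation":[0,0,0],"fingers":-1},{"offset":[0,0,0],"rotation":[0,0,0],"fingers":-1}]'
python3 go.py .6395 .1178 .087
python3 - <<'E'
from h import *
b=snap("side","pics/side5.png")[100:280,120:340]; a=snap("top","pics/top5.png")[100:280,130:350]
cv2.imwrite("pics/crop5.png",np.hstack([cv2.resize(x,(400,327),interpolation=cv2.INTER_CUBIC) for x in(a,b)]))
E
```

```text
clock: 33.42
position: [0.6385, 0.1186, 0.0896]
ee_rot: [0.223, 0.975, -0.0, -0.0]
ft_force: [-4.8, 2.9, 5.5]
grip_width: 0.342
off [-0.008 -0.002  0.018] yaw 2.6918 zax [-0.001  0.    -1.   ] pos [0.6385 0.1186 0.0896] j [ 0.38  0.69 -0.89  1.53  0.56  1.2   0.51] F [-4.8  2.9  5.5] M [ 0.71  0.91 -0.03] t 33.425
```

View pics/crop5.png

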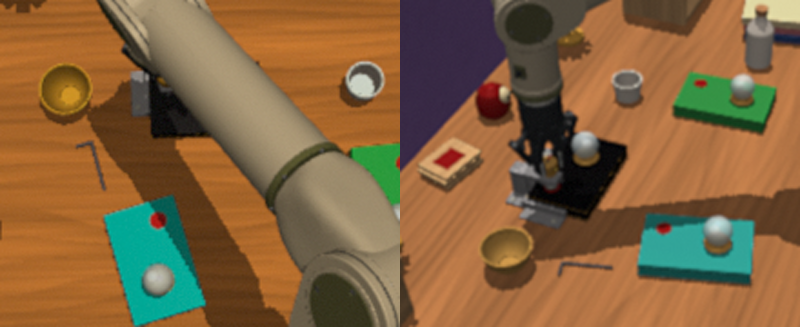

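The plinth sits in the corner under the clamp (side crop (580,180)), the fingers hold the knob at (550,165), and the bystanders are where they were. Handing in.

```bash
python3 -c "
from workcell import manip; print(manip.hand_in())"
```

```text
the job is handed in; nothing more can be done
None
```

I handed the job in at 33.4 s of the 67 s allowed. The plinth is home in the clamp corner, and the thumbscrew was seated and then backed off a quarter turn. The gripper still holds the knob, with the grip set to 100 N.

- **Pushing the plinth:** I pushed it with the closed fingertips, alternating +x, +y, +x and +y. Both directions ended on firm stops of about 13–20 N. The two back-stop contacts matched the clamp's measured angle, and the side-stop contact came within 0.5 mm of where I expected.
- **Seating the screw:** I turned it clockwise in two grips. At the seat the torque rose to 1.26 N m over 0.08 rad, and the knob sank no further.
- **Backing off:** I unwound to zero torque and turned back about 1.57 rad. The twist left at the end was about 0.03 N m.

**What did not go cleanly:**
- **First push:** the sloped finger back rode up on the plinth's edge and came close to the ball. I saw no contact, but I have no separate check of that, so I backed off and turned the gripper 90° for the rest.
- **Pushing force:** one +x push peaked at about 38 N sideways and 30 N upwards at the wrist.
- **Slip at the seat:** the 40 N grip slipped once when the screw seated, so I raised the grip to 100 N.
- **Height check:** the knob's measured rise while backing off was 1.6 mm against 2.0 mm expected. The quarter turn therefore rests on the measured wrist angle.
- **Remaining load:** about 5 N of sideways and 5 N of downward grip load stayed on the knob.

The last pictures show the plinth in the corner. The bowl, hex key, cup and flask look unmoved; the drum was outside the last crops.

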